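# Set a cast tile to dry and reset the fan heater

## Robot

A 7-joint arm with a two-finger parallel gripper is mounted at the origin on the work surface. World frame = base frame: x ahead of the robot, y to its left, z up, the work surface at z = 0. Lengths are in mm, angles in rad, forces in N, time in s.
With the tool pointing down it reaches from about 425 to 975 mm from the base axis. Payload 16.7 kg.
Tool frame: the origin (TCP) lies on the centre line of the jaws, within the pads' length; the fingertips stand arm.nose_length ahead of it and the grasp point (between the pads) lies 6 mm ahead of it (arm.nose_length is the distance from the TCP to the fingertips, in mm); z points along the fingers, y is the direction in which the jaws open and shut (so a half turn about z gives the same grasp; the last joint's range is limited). The gripper opens to 85 mm and grips with 20 to 120 N. Pads are 22 mm wide; open, the fingers measure 114 mm over their backs; the gripper's body (76 mm by 85 mm) begins 54 mm behind the grasp point. The pads swing forward as they close: fully open they stand 13 mm farther back than shut.
Start: joints at [-1.454, 0.426, 0.074, 1.606, -0.034, 1.111, -0.067], TCP at [177.317, 651.258, 256.302] pointing down, gripper open.
Joint ranges: [-2.85, 2.85], [-0.5, 2.14], [-1.23, 1.37], [0.21, 2.46], [-1.02, 4.16], [0.16, 2.05], [-2.73, 2.73]. Speed limits (rad/s): [1.89, 1.89, 2.39, 2.39, 3.01, 3.01, 3.01].

## Interface

Orientations are given as a unit quaternion [x, y, z, w].
In Python, from plant import arm gives the robot as it stands.
- The arm moves only by the tool carry_out, never from a script. Its argument "moves" is a list of rows, each an object of numbers: "dx", "dy", "dz": the shift along the tool's x, y, z in mm; "rx", "ry", "rz": the turn, a rotation vector about the tool's x, y, z in rad. A call has 1 to 10 rows; each row is the pose to reach, as a shift and turn from the pose commanded when the call began, along the tool's axes at that moment; what a row does not reach only later rows make up. A row lasts 1/12 s, in which the tool goes at most 41.7 mm and 7.16 degrees, less where a joint would pass 70% of its speed; a pose out of reach is approached as far as the arm can. A call with a gripper value outside its range is refused whole. "fingers" is the gripper command: -1 is fully open, 1 is shut, values between are in proportion, set as the call begins (left out, the last holds). The fingers move at their own pace and stop on an object; "force" is the grip in N (left out, the last holds). Time passes only in rows, so rows that repeat a pose let the fingers close. It gives the time, the measured TCP pose, the force and the opening at its end, in the units of the state.
- arm.observe(): the state, without advancing time (a new reading comes with each control period).
- arm.get_image(name): name is "scene" or "top"; returns (picture, depth): 400x640x3 uint8, red, green, blue; 400x640 float32, mm along the optical axis (not along the pixel's ray), 0 where there is no reading.
- arm.calibration(name): a dict with "vfov" (degrees; the focal length in pixels is half the picture's height over the tangent of half this angle, whatever the lens; pixels are square), "cx", "cy" (the principal point, pixels), "distortion" ([k1, k2, p1, p2, k3] as OpenCV has them; the pictures are not rectified), "position" and "attitude" of the camera in the world. Camera axes: x right, y up, looking along -z (the intrinsics and any distortion apply to the point x, -y, -z); pixel columns grow to the right and rows downward; lengths in mm; the calibration is good to about 2 mm. A picture is of the moment at which its call begins. calibration takes no time and is no camera call.
- arm.job_done(): hands the job in, once; it reports no verdict.
The state is a dict: "time": time; "joint_positions": joint angles; "dq": joint speeds; "effort": joint torques, N m; "tool_pos": TCP position; "orientation": TCP orientation; "wrist_force": force on the tool from outside, world axes, zero at the start; "wrist_torque": the same for the moment, N m; "finger_gap": finger opening in mm.
Only numpy, scipy, OpenCV 4.12 (cv2) and the standard library are available. Lean on these libraries where they do the work, as an engineer would, in place of code of your own. Each camera call takes 0.05 s, during which the arm holds its last target. There are 200 camera calls.

## Task

The fan heater has cut out and the plaster tile on the laths is still damp. Stand the tile on end (upright on one of its short thin edges) on the bench, either broad face squarely towards the heater's outlet grille, centred in front of it and about 10 cm away, and let go of it; then take the steel point with the turned wooden handle from the tool block, put it down through the small round opening in the heater's top and press the recessed reset button fully down. Finish still gripping the tool and holding the button down, with the tile still standing there and the other tools, the pot and the bottle left alone.

Things in the scene. Friction and masses are not known exactly. Their poses are not given: they have to be found in the camera images.
- tile_center (a point): Centre of the white plaster tile: 62 mm wide (its x), 110 mm long (its y), 28 mm thick (its z), 0.17 to 0.34 kg, with a raised border 3 mm high and a leaf relief on top. It starts flat on two laths, its underside 20 mm above the bench, its length along the laths, its long sides overhanging them by 8 mm. Can be gripped across its width.
- laths: Two fixed parallel wooden laths lying on the bench, each 180 mm long (along y), 12 mm wide and 20 mm high, 46 mm over their outer faces. Origin on the bench, midway between them.
- outlet (a point): Point on the bench straight below the centre of the heater's outlet grille, in the plane of the grille. x runs along the grille (200 mm wide), y points into the heater, z up: the heater blows along -y, so the tile belongs at negative y of this frame.
- heater: Grey fan heater fixed on the bench, a box 200 mm wide (x) by 140 mm deep (y) by 165 mm high. Origin on the bench below its middle, outlet grille on its -y side. Flat top with a control knob (40 mm across, 15 mm high) at x +48, y -6 mm and the reset opening on the -x half.
- reset_hole (a point): Centre of the mouth of the round reset opening in the heater's top, 16 mm in diameter, 165 mm above the bench, straight down, with a flat black ring around it (26 mm outside). The button lies in it: a pale 12 mm disc, its face 20 mm below the mouth. The listed point lies on the heater's top surface.
- reset (a joint): Travel of the reset button in m: 0 released, 0.005 fully down. It moves straight down; it starts to move at about 2 N, is fully down at about 5 N, then meets a hard stop, and springs back when let go.
- point_grip (a point): Grip point on the steel point's axis, 125 mm above its tip (z: tip to handle). An 8 mm round steel rod, 75 mm long, rounded end, in a turned pale wooden handle 17 mm thick and 85 mm long; 160 mm over all, 45 g. It stands tip down, loosely, in a hole of the tool block, tip 12 mm and handle 87 to 172 mm above the bench; lift it straight up 50 mm or more to clear the block.
- tool_block: Fixed wooden block 165 mm long (x) by 50 mm by 60 mm high with three holes 9.5 mm in diameter and 48 mm deep, 55 mm apart along its x, in the middle of its width. Origin on the bench below its middle. The steel point may be in any of the holes.
- spatula: Wooden modelling spatula standing in the block, flat blade 24 mm wide upward, 155 mm long. Leave it. Origin at its foot.
- loop_tool: Loop tool standing in the block, wire loop upward, 155 mm long. Leave it. Origin at its foot.
- pot: Terracotta pot, 90 mm across, 75 mm high. Leave it. Origin at the centre of its foot.
- bottle: White plastic bottle, 60 mm across, 150 mm high, yellow cap. Leave it. Origin at the centre of its foot.
Things that resemble listed ones, but are neither listed nor needed, are in the scene too. Of the things that look like the part that bears point_grip, the largest one is meant. Of the things that look like the part that bears tile_center, the larger one is meant.

How it is judged:
By the outcome, as a careful person would: the job done as asked, in the order asked, and still so for the second after the job is handed in, while the arm keeps its last pose, push and grip.
It also fails if it takes over 58 s, if anything falls off the work surface, if the arm or the gripper's body presses on something with over 40 N, if the wrist force passes 120 N, or if a joint passes its speed limit or range.

## Working session

There is one attempt and no reset: what is moved stays moved. The work goes in short steps, Python scripts to look and compute and a tool call to move; the robot and the scene stay as the last step left them, time stands still between calls to the robot, and variables do not carry over. Pictures are saved under pics/ and viewed, about 8 in all and at most 12, crops included, and the job is handed in when it is done.

Besides the shell and the picture viewer there is one more tool, called after "Request:" as name(argument=value, ...) on one line, values as JSON. carry_out: Moves the arm, as the interface text tells. Its arguments: {"type":"object","properties":{"moves":{"type":"array"},"fingers":{"type":"number"},"force":{"type":"number"}},"required":["moves"]}

```bash
mkdir -p pics; ls; cat > h.py <<'E'
import numpy as np, cv2
from plant import arm
from scipy.spatial.transform import Rotation as R
def cam(n):
    c=arm.calibration(n); f=200/np.tan(np.radians(c['vfov'])/2)
    K=np.array([[f,0,c['cx']],[0,f,c['cy']],[0,0,1]]); a=np.array(c['attitude'],float)
    M=R.from_quat(a).as_matrix() if a.size==4 else a.reshape(3,3)
    return K,np.array(c['distortion'],float),np.array(c['position'],float),M
def rays(n,uv):
    K,D,p,M=cam(n); u=cv2.undistortPoints(np.array(uv,float).reshape(-1,1,2),K,D).reshape(-1,2)
    d=np.c_[u[:,0],-u[:,1],-np.ones(len(u))]
    return p,d@M.T
def plane(n,uv,z):
    p,d=rays(n,uv); return p+d*((z-p[2])/d[:,2])[:,None]
def deproj(n,uv,depth):
    p,d=rays(n,uv); return p+d*np.array(depth).reshape(-1,1)
def proj(n,X):
    K,D,p,M=cam(n); Y=(np.array(X,float).reshape(-1,3)-p)@M; Y=Y*[1,-1,-1]
    return cv2.projectPoints(Y,np.zeros(3),np.zeros(3),K,D)[0].reshape(-1,2)
E
python3 - <<'E'
from h import *
print(arm.observe()); print(arm.nose_length)
for n in('scene','top'):
    print(arm.calibration(n)); im,d=arm.get_image(n); np.savez(f'{n}0.npz',im=im,d=d); cv2.imwrite(f'pics/{n}0.png',im[:,:,::-1])
E
```

```text
pics
{'time': 0.0, 'joint_positions': array([-1.45446618,  0.42674162,  0.07385681,  1.60661951, -0.03408335,
        1.11077188, -0.06711949]), 'dq': array([ 0.00139443, -0.00051957,  0.00048692, -0.00196024,  0.00025072,
        0.00182198, -0.00052799]), 'effort': array([ 8.63477567e-05, -9.49857116e+01,  3.76076147e+00, -4.63520837e+01,
        1.94011792e-02,  1.03199956e-02, -1.93480253e-05]), 'tool_pos': array([177.26537408, 650.92089334, 255.59881607]), 'orientation': array([ 1.32548578e-01,  9.91176303e-01, -6.39846055e-04, -2.85048317e-05]), 'wrist_force': array([ 0.30344328, -0.27347528, -0.42950898]), 'wrist_torque': array([-0.0305907 ,  0.0673179 ,  0.04668456]), 'finger_gap': 85.37006380109504}
25.0
{'vfov': 50.38975322490597, 'cx': 318.93758088260597, 'cy': 196.95096968009616, 'distortion': array([-0.0123974,  0.       ,  0.       ,  0.       ,  0.       ]), 'position': array([1209.64493294,  -18.67418233,  839.47432453]), 'attitude': array([0.26224829, 0.276111  , 0.66387949, 0.64362456])}
{'vfov': 43.81061591251684, 'cx': 324.9736211824037, 'cy': 191.18564612088673, 'distortion': array([0.00429452, 0.        , 0.        , 0.        , 0.        ]), 'position': array([ 398.98347132,  -24.47635668, 1274.48482493]), 'attitude': array([-0.0320236 ,  0.02969716,  0.70715663, -0.70570678])}
```

View pics/scene0.png

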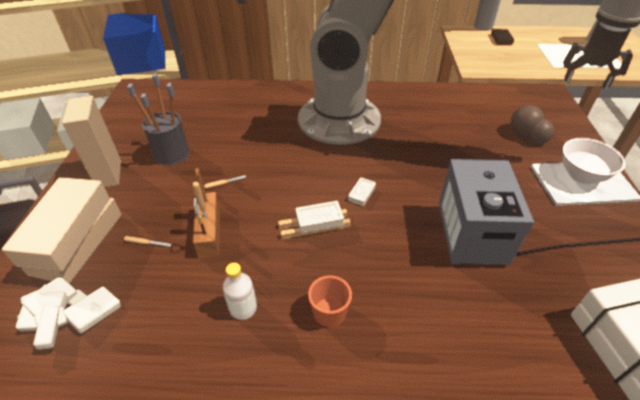

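View pics/top0.png

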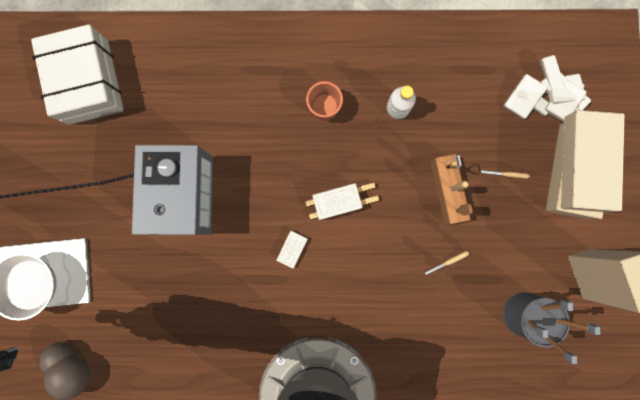

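The top view (up = +x, left = +y) shows the heater at about (172,190) with its grille facing right (−y). The tile on the laths is at (337,202), with a smaller look-alike at (292,250). The tool block is at (453,188) with three tools, and two more tools lie loose at (500,174) and (447,263). Next I'll measure these and enlarge the block.

```bash
python3 - <<'E'
from h import *
T=np.load('top0.npz');S=np.load('scene0.npz')
def cloud(n,A):
    v,u=np.mgrid[:400,:640]; uv=np.c_[u.ravel(),v.ravel()]
    return deproj(n,uv,A['d'].ravel()).reshape(400,640,3)
P=cloud('top',T);Q=cloud('scene',S); np.savez('cl.npz',P=P,Q=Q)
def rect(P,lo,hi,box):
    x0,y0,x1,y1=box; m=np.zeros((400,640),bool); m[y0:y1,x0:x1]=1
    m&=(P[...,2]>lo)&(P[...,2]<hi); q=P[m]; r=cv2.minAreaRect(q[:,:2].astype(np.float32)); return m.sum(),np.round(r[0],1),np.round(r[1],1),round(r[2],2),np.median(q[:,2]).round(1)
print('heater top',rect(P,155,175,(110,130,240,250)),rect(Q,155,175,(420,140,540,270)))
print('tile top',rect(P,40,60,(295,170,385,230)),rect(Q,38,60,(270,190,360,250)))
print('block',rect(P,50,66,(425,145,480,235)),rect(Q,50,66,(180,150,230,270)))
print('bench z',np.median(P[300:310,400:600,2]), np.median(Q[330:390,250:450,2]))
# hole: dark ring in top view
a=cv2.resize(T['im'][140:235,420:540],None,fx=5,fy=5,interpolation=cv2.INTER_CUBIC)
b=cv2.resize(S['im'][155:275,110:230],None,fx=4,fy=4,interpolation=cv2.INTER_CUBIC)
b2=cv2.resize(S['im'][150:215,440:540],None,fx=3,fy=3,interpolation=cv2.INTER_CUBIC)
c=np.zeros((480,800,3),np.uint8); 
a=cv2.resize(a,(400,317)); b=cv2.resize(b,(400,400)); c[:317,:400]=a; c[:400,400:]=b
h=cv2.resize(T['im'][140:240,125:220],(152,160)); c[320:480,:152]=h
cv2.imwrite('pics/crop1.png',c[:,:,::-1])
E
```

```text
heater top (np.int64(5351), array([500.7, 339.1]), array([141.7, 198.8]), 89.87, np.float64(165.6)) (np.int64(3866), array([503.8, 339.5]), array([143.7, 204.1]), 89.56, np.float64(165.9))
tile top (np.int64(1114), array([481. , -48.8]), array([ 62.1, 109.9]), 15.17, np.float64(46.7)) (np.int64(911), array([481.3, -50. ]), array([ 67.6, 110.6]), 15.43, np.float64(47.1))
block (np.int64(1228), array([ 510.8, -332.7]), array([165.4,  54.1]), 11.28, np.float64(60.5)) (np.int64(842), array([ 510.5, -330.6]), array([169.2,  50.9]), 11.05, np.float64(60.9))
bench z 2.459295137184313 0.6221837482625006
```

View pics/crop1.png

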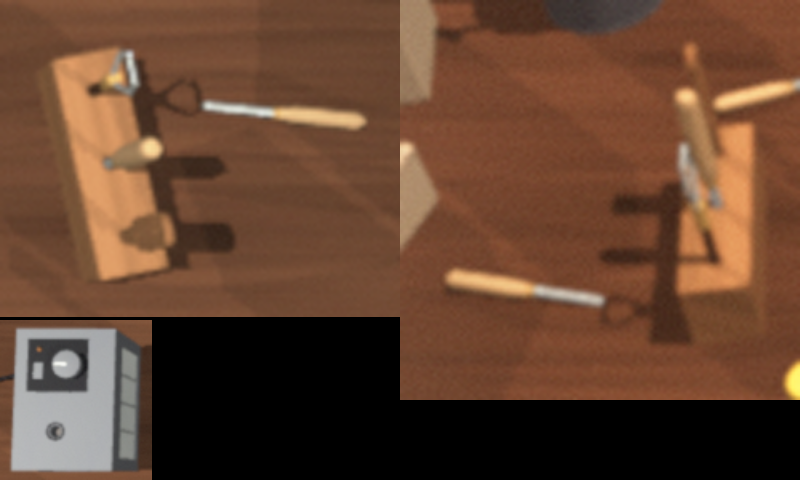

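In the crop, the middle hole at top view (459,185) holds a pale turned handle on a steel rod. The hole at (456,160) holds the wire loop tool and the one at (463,209) the darker flat spatula. Loose look-alikes lie at (447,263) and (500,174). The tool meant is the one standing in the middle hole.

```bash
python3 - <<'E'
from h import *
print([a for a in dir(arm) if not a.startswith('_')])
T=np.load('top0.npz');S=np.load('scene0.npz');C=np.load('cl.npz');P,Q=C['P'],C['Q']
# hole: dark ring on heater top
for n,A,b in(('top',T,(147,197,172,222)),('scene',S,(478,166,500,184))):
    x0,y0,x1,y1=b; g=cv2.cvtColor(A['im'],cv2.COLOR_RGB2GRAY)[y0:y1,x0:x1]; m=(g<0.72*np.median(g)).astype(np.uint8)
    k,l,st,ce=cv2.connectedComponentsWithStats(m); i=1+np.argmax(st[1:,4]); c=st[i]
    uv=np.array([x0+c[0]+(c[2]-1)/2,y0+c[1]+(c[3]-1)/2]); print(n,'ring',c,uv,ce[i]+[x0,y0],plane(n,[uv,ce[i]+[x0,y0]],165).round(1))
# handle: points 80<z<180 near the block centre
for n,P_ in(('top',P),('scene',Q)):
    m=(np.hypot(P_[...,0]-511,P_[...,1]+332)<22)&(P_[...,2]>95)&(P_[...,2]<185); q=P_[m]
    print(n,len(q),q.min(0).round(),q.max(0).round())
    t=q[q[:,2]>165]; print(' top',len(t),t.mean(0).round(1) if len(t) else '')
    for z in (100,120,140,160):
        w=q[abs(q[:,2]-z)<10]; print(z,len(w),w.mean(0).round(1) if len(w) else '')
# grille face from top view points
m=(P[...,2]>20)&(P[...,2]<150)&(abs(P[...,0]-500)<85)&(P[...,1]>240)&(P[...,1]<290); q=P[m]; print('grille',len(q),np.polyfit(q[:,0],q[:,1],1),np.median(q[:,1]))
E
```

```text
['Unreachable', 'calibration', 'get_image', 'job_done', 'nose_length', 'observe']
top ring [ 7  7 11 11 83] [159. 209.] [158.62650602 209.24096386] [[457.  349.9 165. ]
 [456.4 350.7 165. ]]
scene ring [ 6  6 11  7 62] [489. 175.] [488.87096774 174.85483871] [[457.9 350.8 165. ]
 [457.4 350.7 165. ]]
top 101 [ 502. -341.   96.] [ 518. -324.  176.]
 top 44 [ 510.5 -332.5  170.2]
100 9 [ 510.4 -327.8  103.9]
120 16 [ 507.5 -328.5  120.2]
140 18 [ 507.5 -328.3  140.7]
160 33 [ 509.6 -330.2  163.9]
scene 189 [ 503. -339.   96.] [ 520. -322.  173.]
 top 37 [ 512.5 -329.7  169.8]
100 27 [ 515.4 -328.1  103. ]
120 45 [ 515.5 -328.2  120.1]
140 45 [ 515.9 -328.5  140.5]
160 54 [ 515.3 -328.8  161.2]
grille 932 [-7.83308011e-03  2.75871053e+02] 272.22732456888593
```

```bash
cat >> h.py <<'E'
def ori(alpha,theta):
    a,t=np.radians([alpha,theta]); w=np.array([np.cos(a),np.sin(a),0]); l=np.array([-w[1],w[0],0]); k=np.array([0,0,1.])
    return np.c_[np.sin(t)*k+np.cos(t)*l, w, np.sin(t)*l-np.cos(t)*k]
def to(g,alpha,theta):
    """goal: grasp point g (world), jaw angle, tilt towards l"""
    s=arm.observe(); A=R.from_quat(s['orientation']).as_matrix(); B=ori(alpha,theta)
    d=A.T@(np.array(g)-6*B[:,2]-s['tool_pos']); r=R.from_matrix(A.T@B).as_rotvec()
    print('d',d.round(1),'r',r.round(3),'| grasp now',(s['tool_pos']+6*A[:,2]).round(1),'rot err deg',np.degrees(np.linalg.norm(r)).round(2))
    return d,r
def st():
    s=arm.observe(); A=R.from_quat(s['orientation']).as_matrix()
    print('t',round(s['time'],2),'q',s['joint_positions'].round(2),'F',s['wrist_force'].round(1),'gap',round(s['finger_gap'],1))
E
python3 - <<'E'
from h import *
st(); to((440,300,290),50,0); to((481,-49,230),15.2,0)
E
```

```text
t 0.1 q [-1.45  0.43  0.07  1.61 -0.03  1.11 -0.07] F [ 0.1  0.1 -0. ] gap 85.0
d [-345.7 -269.7  -40. ] r [-0.001  0.     0.432] | grasp now [177.2 651.  249.7] rot err deg 24.77
d [-477.  -595.6   20.4] r [-1.00e-03  1.00e-03  1.04e+00] | grasp now [177.2 651.  249.7] rot err deg 59.57
```

Request:
carry_out(moves=[{"dx": -346,"dy": -270,"dz": -40,"rz": 0.43},{"dx": -346,"dy": -270,"dz": -40,"rz": 0.43},{"dx": -346,"dy": -270,"dz": -40,"rz": 0.43},{"dx": -346,"dy": -270,"dz": -40,"rz": 0.43},{"dx": -346,"dy": -270,"dz": -40,"rz": 0.43},{"dx": -346,"dy": -270,"dz": -40,"rz": 0.43},{"dx": -346,"dy": -270,"dz": -40,"rz": 0.43},{"dx": -346,"dy": -270,"dz": -40,"rz": 0.43},{"dx": -346,"dy": -270,"dz": -40,"rz": 0.43},{"dx": -346,"dy": -270,"dz": -40,"rz": 0.43}], fingers=-1, force=60)

```text
$.moves[0]: bad value
```

```bash
python3 - <<'E'
from h import *
st(); to((481,-49,230),15.2,0)
E
```

```text
t 0.1 q [-1.45  0.43  0.07  1.61 -0.03  1.11 -0.07] F [ 0.1  0.1 -0. ] gap 85.0
d [-477.  -595.6   20.4] r [-1.00e-03  1.00e-03  1.04e+00] | grasp now [177.2 651.  249.7] rot err deg 59.57
```

Request:
carry_out(moves=[{"dx": -40,"dy": -30,"dz": -5,"rx": 0,"ry": 0,"rz": 0.05},{"dx": -346,"dy": -270,"dz": -40,"rx": 0,"ry": 0,"rz": 0.43},{"dx": -346,"dy": -270,"dz": -40,"rx": 0,"ry": 0,"rz": 0.43},{"dx": -346,"dy": -270,"dz": -40,"rx": 0,"ry": 0,"rz": 0.43},{"dx": -346,"dy": -270,"dz": -40,"rx": 0,"ry": 0,"rz": 0.43},{"dx": -346,"dy": -270,"dz": -40,"rx": 0,"ry": 0,"rz": 0.43},{"dx": -346,"dy": -270,"dz": -40,"rx": 0,"ry": 0,"rz": 0.43},{"dx": -346,"dy": -270,"dz": -40,"rx": 0,"ry": 0,"rz": 0.43},{"dx": -346,"dy": -270,"dz": -40,"rx": 0,"ry": 0,"rz": 0.43},{"dx": -346,"dy": -270,"dz": -40,"rx": 0,"ry": 0,"rz": 0.43}], fingers=-1, force=60)

```text
time: 0.93
tool_pos: [426.6, 317.1, 294.3]
orientation: [0.341, 0.94, 0.0, -0.0]
wrist_force: [2.6, 0.9, -0.2]
finger_gap: 85.2
```

```bash
python3 - <<'E'
from h import *
st(); to((481,-49,230),15.2,0)
E
```

```text
t 0.93 q [-1.06  0.16  0.34  1.9  -0.06  1.1   0.18] F [ 2.6  0.9 -0.2] gap 85.2
d [-276.4 -246.1   58.3] r [-0.   -0.    0.61] | grasp now [426.6 317.1 288.3] rot err deg 34.94
```

Request:
carry_out(moves=[{"dx": -276,"dy": -246,"dz": 58,"rx": 0,"ry": 0,"rz": 0.61},{"dx": -276,"dy": -246,"dz": 58,"rx": 0,"ry": 0,"rz": 0.61},{"dx": -276,"dy": -246,"dz": 58,"rx": 0,"ry": 0,"rz": 0.61},{"dx": -276,"dy": -246,"dz": 58,"rx": 0,"ry": 0,"rz": 0.61},{"dx": -276,"dy": -246,"dz": 58,"rx": 0,"ry": 0,"rz": 0.61},{"dx": -276,"dy": -246,"dz": 58,"rx": 0,"ry": 0,"rz": 0.61},{"dx": -276,"dy": -246,"dz": 58,"rx": 0,"ry": 0,"rz": 0.61},{"dx": -276,"dy": -246,"dz": 58,"rx": 0,"ry": 0,"rz": 0.61},{"dx": -276,"dy": -246,"dz": 58,"rx": 0,"ry": 0,"rz": 0.61},{"dx": -276,"dy": -246,"dz": 58,"rx": 0,"ry": 0,"rz": 0.61}])

```text
time: 1.77
tool_pos: [479.6, -53.8, 235.6]
orientation: [0.61, 0.792, -0.001, 0.0]
wrist_force: [-0.6, -0.2, 0.3]
finger_gap: 85.7
```

```bash
python3 - <<'E'
from h import *
st(); to((481,-49,230),15.2,0); to((481,-49,230),15.2,-45);to((481,-49,230),15.2,45);to((490,60,250),0,60)
E
```

```text
t 1.77 q [-0.64  0.15  0.69  2.08 -0.11  0.95  0.36] F [-0.6 -0.2  0.3] gap 85.7
d [ 4.3  2.6 -0.4] r [-0.001  0.002 -0.008] | grasp now [479.6 -53.9 229.6] rot err deg 0.46
d [8.6 2.6 1.3] r [-0.004 -0.784 -0.007] | grasp now [479.6 -53.9 229.6] rot err deg 44.9
d [0.1 2.6 1.3] r [ 0.002  0.787 -0.008] | grasp now [479.6 -53.9 229.6] rot err deg 45.1
d [102.4  37.7 -17.6] r [-0.135  1.043  0.233] | grasp now [479.6 -53.9 229.6] rot err deg 61.73
```

Request:
carry_out(moves=[{"dx": 20,"dy": 8,"dz": -10,"rx": -0.025,"ry": 0.12,"rz": 0.04},{"dx": 40,"dy": 15,"dz": -17,"rx": -0.05,"ry": 0.24,"rz": 0.08},{"dx": 60,"dy": 22,"dz": -17,"rx": -0.06,"ry": 0.36,"rz": 0.12},{"dx": 80,"dy": 30,"dz": -17,"rx": -0.07,"ry": 0.48,"rz": 0.15},{"dx": 102,"dy": 38,"dz": -18,"rx": -0.08,"ry": 0.6,"rz": 0.18},{"dx": 102,"dy": 38,"dz": -18,"rx": -0.1,"ry": 0.72,"rz": 0.2},{"dx": 102,"dy": 38,"dz": -18,"rx": -0.11,"ry": 0.84,"rz": 0.22},{"dx": 102,"dy": 38,"dz": -18,"rx": -0.135,"ry": 1.04,"rz": 0.233},{"dx": 102,"dy": 38,"dz": -18,"rx": -0.135,"ry": 1.04,"rz": 0.233},{"dx": 102,"dy": 38,"dz": -18,"rx": -0.135,"ry": 1.04,"rz": 0.233}])

```text
time: 2.6
tool_pos: [489.4, 61.4, 248.0]
orientation: [0.623, 0.631, 0.322, -0.332]
wrist_force: [-0.2, 0.2, -0.9]
finger_gap: 85.1
```

```bash
python3 - <<'E'
from h import *
st(); to((490,60,250),0,60); to((500,130,180),0,80)
E
```

```text
t 2.6 q [ 0.07  0.38  0.23  2.06 -1.01  1.35  0.89] F [-0.2  0.2 -0.9] gap 85.1
d [ 0.3  0.5 -8.3] r [-0.018  0.087  0.003] | grasp now [489.3  66.3 244.6] rot err deg 5.09
d [-19.   12.1  89.6] r [-0.018  0.436 -0.001] | grasp now [489.3  66.3 244.6] rot err deg 25.0
```

Request:
carry_out(moves=[{"dx": -8,"dy": 5,"dz": 35,"rx": -0.018,"ry": 0.1,"rz": 0},{"dx": -17,"dy": 12,"dz": 70,"rx": -0.018,"ry": 0.2,"rz": 0},{"dx": -19,"dy": 12,"dz": 90,"rx": -0.018,"ry": 0.3,"rz": 0},{"dx": -19,"dy": 12,"dz": 90,"rx": -0.018,"ry": 0.35,"rz": 0},{"dx": -19,"dy": 12,"dz": 90,"rx": -0.018,"ry": 0.35,"rz": 0},{"dx": -19,"dy": 12,"dz": 90,"rx": -0.018,"ry": 0.35,"rz": 0}])

```text
time: 3.1
tool_pos: [499.3, 124.2, 180.9]
orientation: [0.57, 0.573, 0.413, -0.42]
wrist_force: [-0.3, 0.3, -4.3]
finger_gap: 85.3
```

```bash
python3 - <<'E'
from h import *
st(); to((500,130,180),0,75); to((481,-49,150),15.2,-30)
E
```

```text
t 3.1 q [ 0.7   0.72 -0.61  2.06 -1.    1.08  0.95] F [-0.3  0.3 -4.3] gap 85.3
d [ 0.6  0.7 -0.2] r [-0.01   0.051 -0.003] | grasp now [499.3 129.9 179.1] rot err deg 2.96
d [ -76.9  -20.5 -154. ] r [ 0.099 -1.772 -0.277] | grasp now [499.3 129.9 179.1] rot err deg 102.91
```

Request:
carry_out(moves=[{"dx": 0,"dy": 0,"dz": -40,"rx": 0,"ry": -0.12,"rz": 0},{"dx": 0,"dy": 0,"dz": -80,"rx": 0.02,"ry": -0.24,"rz": -0.04},{"dx": 0,"dy": -5,"dz": -110,"rx": 0.03,"ry": -0.36,"rz": -0.07},{"dx": -10,"dy": -10,"dz": -140,"rx": 0.04,"ry": -0.48,"rz": -0.1},{"dx": -20,"dy": -15,"dz": -150,"rx": 0.05,"ry": -0.6,"rz": -0.13},{"dx": -30,"dy": -20,"dz": -154,"rx": 0.06,"ry": -0.72,"rz": -0.16},{"dx": -40,"dy": -20,"dz": -154,"rx": 0.07,"ry": -0.84,"rz": -0.18},{"dx": -50,"dy": -20,"dz": -154,"rx": 0.08,"ry": -0.96,"rz": -0.2},{"dx": -60,"dy": -20,"dz": -154,"rx": 0.08,"ry": -1.08,"rz": -0.22},{"dx": -70,"dy": -20,"dz": -154,"rx": 0.09,"ry": -1.2,"rz": -0.24}])

```text
time: 3.93
tool_pos: [480.9, -46.0, 161.9]
orientation: [0.617, 0.786, 0.037, 0.005]
wrist_force: [0.1, -0.7, -0.1]
finger_gap: 85.2
```

```bash
python3 - <<'E'
from h import *
st(); to((481-2,-49+8,150),15.2,-20)
E
```

```text
t 3.93 q [ 0.29  0.23 -0.32  2.13  0.03  0.74  0.19] F [ 0.1 -0.7 -0.1] gap 85.2
d [ 7.1 -1.1  6.5] r [ 0.06  -0.386 -0.036] | grasp now [481.2 -45.7 155.9] rot err deg 22.49
```

Request:
carry_out(moves=[{"dx": 7,"dy": -1,"dz": 6,"rx": 0.03,"ry": -0.12,"rz": -0.02},{"dx": 7,"dy": -1,"dz": 6,"rx": 0.06,"ry": -0.24,"rz": -0.036},{"dx": 7,"dy": -1,"dz": 6,"rx": 0.06,"ry": -0.36,"rz": -0.036},{"dx": 7,"dy": -1,"dz": 6,"rx": 0.06,"ry": -0.386,"rz": -0.036},{"dx": 7,"dy": -1,"dz": 6,"rx": 0.06,"ry": -0.386,"rz": -0.036}])

```text
time: 4.35
tool_pos: [477.7, -36.1, 155.1]
orientation: [0.596, 0.784, -0.106, 0.136]
wrist_force: [0.4, 0.4, 0.3]
finger_gap: 85.2
```

```bash
python3 - <<'E'
from h import *
st(); to((479,-41,150),15.2,-20); to((479,-41,34),15.2,-20)
E
```

```text
t 4.35 q [-0.07  0.24 -0.25  2.18  0.57  0.83 -0.45] F [0.4 0.4 0.3] gap 85.2
d [-3.  -0.   0.5] r [-0.002 -0.002  0.006] | grasp now [478.2 -38.1 149.4] rot err deg 0.41
d [ 36.4   0.5 109.6] r [-0.002 -0.002  0.006] | grasp now [478.2 -38.1 149.4] rot err deg 0.41
```

Request:
carry_out(moves=[{"dx": 8,"dy": 0,"dz": 28,"rx": 0,"ry": 0,"rz": 0.006},{"dx": 19,"dy": 0,"dz": 56,"rx": 0,"ry": 0,"rz": 0.006},{"dx": 30,"dy": 0.5,"dz": 84,"rx": 0,"ry": 0,"rz": 0.006},{"dx": 34,"dy": 0.5,"dz": 100,"rx": 0,"ry": 0,"rz": 0.006},{"dx": 37.5,"dy": 0.5,"dz": 112,"rx": 0,"ry": 0,"rz": 0.006},{"dx": 37.5,"dy": 0.5,"dz": 112,"rx": 0,"ry": 0,"rz": 0.006},{"dx": 37.5,"dy": 0.5,"dz": 112,"rx": 0,"ry": 0,"rz": 0.006}])

```text
time: 4.93
tool_pos: [478.1, -41.7, 37.2]
orientation: [0.601, 0.781, -0.105, 0.134]
wrist_force: [0.4, -0.5, 0.4]
finger_gap: 85.3
```

```bash
python3 - <<'E'
from h import *
st(); to((479,-41.5,31),15.2,-20)
ims=[]
for n,c in(('top',(260,140,400,245)),('scene',(250,150,390,255))):
    im,d=arm.get_image(n); x0,y0,x1,y1=c; ims.append(cv2.resize(im[y0:y1,x0:x1],(400,300),interpolation=cv2.INTER_CUBIC))
cv2.imwrite('pics/g1.png',np.hstack(ims)[:,:,::-1])
E
```

```text
t 4.93 q [-0.13  0.46 -0.17  2.24  0.79  0.61 -0.72] F [ 0.4 -0.5  0.4] gap 85.3
d [ 2.1  0.9 -0.2] r [-0.006 -0.007 -0.005] | grasp now [478.6 -43.6  31.5] rot err deg 0.58
```

View pics/g1.png

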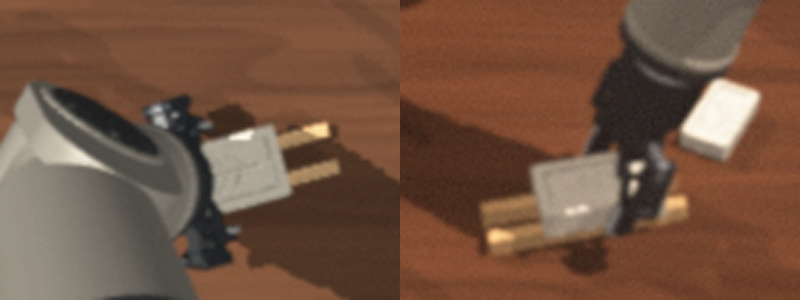

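The jaws straddle the tile with the pads beside both long sides (left panel, about (165,110) and (205,250)), so I'm closing.

Request:
carry_out(moves=[{"dx": 1,"dy": 0,"dz": 0,"rx": 0,"ry": 0,"rz": 0},{"dx": 1,"dy": 0,"dz": 0,"rx": 0,"ry": 0,"rz": 0},{"dx": 1,"dy": 0,"dz": 0,"rx": 0,"ry": 0,"rz": 0},{"dx": 1,"dy": 0,"dz": 0,"rx": 0,"ry": 0,"rz": 0},{"dx": 1,"dy": 0,"dz": 0,"rx": 0,"ry": 0,"rz": 0},{"dx": 1,"dy": 0,"dz": 0,"rx": 0,"ry": 0,"rz": 0},{"dx": 1,"dy": 0,"dz": 0,"rx": 0,"ry": 0,"rz": 0}], fingers=1, force=70)

```text
time: 5.62
tool_pos: [478.7, -40.0, 38.2]
orientation: [0.601, 0.781, -0.104, 0.136]
wrist_force: [-4.6, 2.1, 14.4]
finger_gap: 61.3
```

```bash
python3 - <<'E'
from h import *
st(); to((479,-41.5,31),15.2,-20); to((479,-41.5,140),15.2,-20)
E
```

```text
t 5.62 q [-0.13  0.46 -0.17  2.24  0.79  0.61 -0.72] F [-4.6  2.1 14.4] gap 61.3
d [ 1.  -0.1  1.3] r [-0.002 -0.005 -0.005] | grasp now [479.3 -42.   32.6] rot err deg 0.45
d [ -35.7   -0.2 -101.3] r [-0.002 -0.005 -0.005] | grasp now [479.3 -42.   32.6] rot err deg 0.45
```

Gripped: the gap is 61.3 mm. Lifting straight up.

Request:
carry_out(moves=[{"dx": -3,"dy": 0,"dz": -9,"rx": 0,"ry": 0,"rz": 0},{"dx": -10,"dy": 0,"dz": -28,"rx": 0,"ry": 0,"rz": 0},{"dx": -20,"dy": 0,"dz": -56,"rx": 0,"ry": 0,"rz": 0},{"dx": -30,"dy": 0,"dz": -84,"rx": 0,"ry": 0,"rz": 0},{"dx": -42,"dy": 0,"dz": -120,"rx": 0,"ry": 0,"rz": 0},{"dx": -42,"dy": 0,"dz": -120,"rx": 0,"ry": 0,"rz": 0}])

```text
time: 6.12
tool_pos: [480.5, -38.6, 170.7]
orientation: [0.601, 0.781, -0.102, 0.137]
wrist_force: [1.9, 0.5, -1.1]
finger_gap: 61.1
```

```bash
python3 - <<'E'
from h import *
st(); to((490,40,180),0,25); to((502,155,180),0,70)
E
```

```text
t 6.12 q [-0.05  0.22 -0.26  2.17  0.54  0.85 -0.43] F [ 1.9  0.5 -1.1] gap 61.1
d [ 62.   28.8 -37.6] r [-0.006  0.775  0.266] | grasp now [481.1 -40.6 165.1] rot err deg 46.94
d [162.2  69.1 -69.6] r [-0.116  1.555  0.264] | grasp now [481.1 -40.6 165.1] rot err deg 90.61
```

Request:
carry_out(moves=[{"dx": 10,"dy": 5,"dz": -6,"rx": 0,"ry": 0.1,"rz": 0.035},{"dx": 20,"dy": 10,"dz": -12,"rx": 0,"ry": 0.2,"rz": 0.07},{"dx": 30,"dy": 14,"dz": -18,"rx": 0,"ry": 0.3,"rz": 0.1},{"dx": 40,"dy": 18,"dz": -24,"rx": 0,"ry": 0.4,"rz": 0.13},{"dx": 50,"dy": 23,"dz": -30,"rx": 0,"ry": 0.5,"rz": 0.17},{"dx": 62,"dy": 29,"dz": -38,"rx": 0,"ry": 0.6,"rz": 0.2},{"dx": 70,"dy": 32,"dz": -42,"rx": -0.01,"ry": 0.7,"rz": 0.24},{"dx": 80,"dy": 36,"dz": -47,"rx": -0.02,"ry": 0.8,"rz": 0.26},{"dx": 90,"dy": 40,"dz": -52,"rx": -0.03,"ry": 0.9,"rz": 0.265},{"dx": 100,"dy": 45,"dz": -57,"rx": -0.05,"ry": 1.0,"rz": 0.265}])

```text
time: 6.95
tool_pos: [493.3, 81.9, 185.4]
orientation: [0.667, 0.669, 0.234, -0.229]
wrist_force: [0.1, 0.2, -3.6]
finger_gap: 61.2
```

```bash
python3 - <<'E'
from h import *
st(); to((502,155,180),0,70)
E
```

```text
t 6.95 q [ 0.51  0.37 -0.48  2.08 -0.67  0.88  0.53] F [ 0.1  0.2 -3.6] gap 61.2
d [50.9  8.7 44.4] r [0.005 0.554 0.007] | grasp now [493.3  85.6 180.7] rot err deg 31.76
```

Request:
carry_out(moves=[{"dx": 10,"dy": 2,"dz": 9,"rx": 0,"ry": 0.1,"rz": 0},{"dx": 20,"dy": 4,"dz": 18,"rx": 0,"ry": 0.2,"rz": 0},{"dx": 30,"dy": 6,"dz": 27,"rx": 0,"ry": 0.3,"rz": 0},{"dx": 40,"dy": 9,"dz": 36,"rx": 0,"ry": 0.4,"rz": 0},{"dx": 51,"dy": 9,"dz": 44,"rx": 0,"ry": 0.5,"rz": 0},{"dx": 51,"dy": 9,"dz": 44,"rx": 0.005,"ry": 0.554,"rz": 0.007},{"dx": 51,"dy": 9,"dz": 44,"rx": 0.005,"ry": 0.554,"rz": 0.007},{"dx": 51,"dy": 9,"dz": 44,"rx": 0.005,"ry": 0.554,"rz": 0.007}])

```text
time: 7.62
tool_pos: [501.9, 148.4, 180.5]
orientation: [0.581, 0.579, 0.403, -0.405]
wrist_force: [0.1, -0.9, -2.6]
finger_gap: 61.3
```

```bash
python3 - <<'E'
from h import *
st(); to((502,164.5,180),0,70); to((502,164.5,90),0,70)
im,d=arm.get_image('scene'); cv2.imwrite('pics/lift.png',cv2.resize(im[40:280,280:560],(700,600))[:,:,::-1])
E
```

```text
t 7.62 q [ 0.72  0.72 -0.7   2.08 -0.99  0.98  0.9 ] F [ 0.1 -0.9 -2.6] gap 61.3
d [5.1 0.1 9.3] r [-0.001  0.005 -0.004] | grasp now [501.9 154.  178.5] rot err deg 0.38
d [-79.3   0.4  40.6] r [-0.001  0.005 -0.004] | grasp now [501.9 154.  178.5] rot err deg 0.38
```

View pics/lift.png

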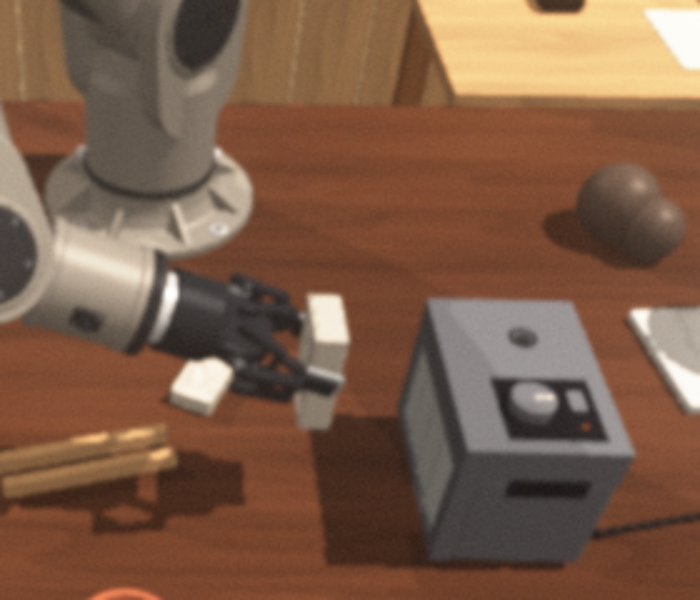

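The tile hangs upright in the grip in front of the grille, square by eye. Lowering it.

Request:
carry_out(moves=[{"dx": -20,"dy": 0,"dz": 12,"rx": 0,"ry": 0.005,"rz": 0},{"dx": -40,"dy": 0,"dz": 23,"rx": 0,"ry": 0.005,"rz": 0},{"dx": -60,"dy": 0.4,"dz": 32,"rx": 0,"ry": 0.005,"rz": -0.004},{"dx": -79,"dy": 0.4,"dz": 40.6,"rx": 0,"ry": 0.005,"rz": -0.004},{"dx": -79,"dy": 0.4,"dz": 40.6,"rx": 0,"ry": 0.005,"rz": -0.004},{"dx": -79,"dy": 0.4,"dz": 40.6,"rx": 0,"ry": 0.005,"rz": -0.004}])

```text
time: 8.17
tool_pos: [501.9, 160.0, 93.4]
orientation: [0.578, 0.581, 0.405, -0.406]
wrist_force: [0.0, -0.7, -1.7]
finger_gap: 61.4
```

```bash
python3 - <<'E'
from h import *
st(); to((502,164.5,90),0,70); to((502,164.5,66),0,70)
# tile geometry from depth in both views
for n in('top','scene'):
    im,d=arm.get_image(n); v,u=np.mgrid[:400,:640]; P=deproj(n,np.c_[u.ravel(),v.ravel()],d.ravel()).reshape(400,640,3)
    hsv=cv2.cvtColor(im,cv2.COLOR_RGB2HSV)
    m=(abs(P[...,0]-502)<36)&(P[...,1]>140)&(P[...,1]<215)&(P[...,2]>15)&(P[...,2]<160)&(hsv[...,2]>100)
    q=P[m]; print(n,len(q),q.min(0).round(),q.max(0).round())
    t=q[q[:,2]>q[:,2].max()-8]; print(' top face',len(t),np.round(cv2.minAreaRect(t[:,:2].astype(np.float32))[0],1),cv2.minAreaRect(t[:,:2].astype(np.float32))[1:])
E
```

```text
t 8.17 q [ 0.69  0.9  -0.67  2.07 -0.98  0.86  1.03] F [ 0.  -0.7 -1.7] gap 61.4
d [-1.7  0.1 -0.6] r [-0.003  0.001  0.002] | grasp now [501.9 165.6  91.3] rot err deg 0.2
d [-24.2   0.1   7.6] r [-0.003  0.001  0.002] | grasp now [501.9 165.6  91.3] rot err deg 0.2
top 543 [466. 145.  31.] [538. 181. 144.]
 top face 278 [501.7 165. ] ((60.36884689331055, 28.1072998046875), 0.6432996988296509)
scene 626 [466. 147.  29.] [538. 180. 144.]
 top face 239 [503.4 164.2] ((28.977149963378906, 63.55980682373047), 89.95054626464844)
```

Request:
carry_out(moves=[{"dx": -12,"dy": 0,"dz": 4,"rx": 0,"ry": 0,"rz": 0},{"dx": -22,"dy": 0,"dz": 7.5,"rx": 0,"ry": 0,"rz": 0},{"dx": -24.5,"dy": 0,"dz": 8.5,"rx": 0,"ry": 0,"rz": 0},{"dx": -24.5,"dy": 0,"dz": 8.5,"rx": 0,"ry": 0,"rz": 0},{"dx": -24.5,"dy": 0,"dz": 8.5,"rx": 0,"ry": 0,"rz": 0}])

```text
time: 8.68
tool_pos: [501.9, 159.5, 67.3]
orientation: [0.578, 0.58, 0.405, -0.406]
wrist_force: [-0.2, 0.2, -2.4]
finger_gap: 60.5
```

```bash
python3 - <<'E'
from h import *
st(); to((502,164.5,62.7),0,70)
E
```

```text
t 8.68 q [ 0.68  0.95 -0.66  2.06 -0.97  0.84  1.06] F [-0.2  0.2 -2.4] gap 60.5
d [-2.6  0.1  0.3] r [-0.002 -0.     0.002] | grasp now [501.9 165.1  65.3] rot err deg 0.15
```

Request:
carry_out(moves=[{"dx": -1,"dy": 0,"dz": 0.4,"rx": 0,"ry": 0,"rz": 0},{"dx": -2,"dy": 0,"dz": 0.7,"rx": 0,"ry": 0,"rz": 0},{"dx": -2,"dy": 0,"dz": 0.7,"rx": 0,"ry": 0,"rz": 0}])

```text
time: 8.93
tool_pos: [502.0, 159.6, 65.7]
orientation: [0.578, 0.58, 0.406, -0.406]
wrist_force: [0.1, -3.1, 6.0]
finger_gap: 60.9
```

```bash
python3 - <<'E'
from h import *
st(); to((502,164.5,62.7),0,70)
E
```

```text
t 8.93 q [ 0.68  0.95 -0.66  2.06 -0.97  0.84  1.07] F [ 0.1 -3.1  6. ] gap 60.9
d [-1.1 -0.  -0.3] r [-0.002 -0.002  0.002] | grasp now [502.  165.2  63.6] rot err deg 0.18
```

Request:
carry_out(moves=[{"dx": -0.6,"dy": 0,"dz": 0.2,"rx": 0,"ry": 0,"rz": 0},{"dx": -0.6,"dy": 0,"dz": 0.2,"rx": 0,"ry": 0,"rz": 0},{"dx": -0.6,"dy": 0,"dz": 0.2,"rx": 0,"ry": 0,"rz": 0}], fingers=1, force=20)

```text
time: 9.18
tool_pos: [502.1, 159.6, 65.6]
orientation: [0.578, 0.58, 0.406, -0.407]
wrist_force: [-1.5, -5.8, 13.5]
finger_gap: 61.1
```

Request:
carry_out(moves=[{"dx": 0,"dy": 0,"dz": 0,"rx": 0,"ry": 0,"rz": 0},{"dx": 0,"dy": 0,"dz": 0,"rx": 0,"ry": 0,"rz": 0},{"dx": 0,"dy": 0,"dz": 0,"rx": 0,"ry": 0,"rz": 0},{"dx": 0,"dy": 0,"dz": 0,"rx": 0,"ry": 0,"rz": 0},{"dx": 0,"dy": 0,"dz": 0,"rx": 0,"ry": 0,"rz": 0},{"dx": 0,"dy": 0,"dz": 0,"rx": 0,"ry": 0,"rz": 0}], fingers=-0.95)

```text
time: 9.68
tool_pos: [501.8, 159.4, 64.1]
orientation: [0.578, 0.58, 0.405, -0.406]
wrist_force: [-0.1, 1.1, 0.1]
finger_gap: 83.3
```

```bash
cat >> h.py <<'E'
def tile():
    for n in('top','scene'):
        im,d=arm.get_image(n); v,u=np.mgrid[:400,:640]; P=deproj(n,np.c_[u.ravel(),v.ravel()],d.ravel()).reshape(400,640,3)
        m=(abs(P[...,0]-502)<50)&(abs(P[...,1]-165)<40)&(P[...,2]>102)&(P[...,2]<118)
        t=P[m]; 
        if len(t)<5: print(n,'none'); continue
        r=cv2.minAreaRect(t[:,:2].astype(np.float32)); print(n,len(t),np.round(r[0],1),np.round(r[1],1),round(r[2],1),'z',np.median(t[:,2]).round(1))
E
python3 - <<'E'
from h import *
st(); to((502,164.5,62.7),0,70); tile()
E
```

```text
t 9.68 q [ 0.68  0.95 -0.66  2.06 -0.97  0.84  1.07] F [-0.1  1.1  0.1] gap 83.3
d [ 0.4  0.2 -0.7] r [-0.002 -0.     0.001] | grasp now [501.7 165.1  62.1] rot err deg 0.14
top 323 [501.9 163.9] [28.2 61.9] 89.8 z 110.7
scene 265 [502.3 162.7] [28.6 66.5] 89.3 z 110.7
```

The tile stands with its top at 110.7 mm, centred at (502,163.5) and square. Backing off along the tool axis.

Request:
carry_out(moves=[{"dx": 0,"dy": 0,"dz": -10,"rx": 0,"ry": 0,"rz": 0},{"dx": 0,"dy": 0,"dz": -25,"rx": 0,"ry": 0,"rz": 0},{"dx": 0,"dy": 0,"dz": -45,"rx": 0,"ry": 0,"rz": 0},{"dx": 0,"dy": 0,"dz": -70,"rx": 0,"ry": 0,"rz": 0},{"dx": 5,"dy": 0,"dz": -100,"rx": 0,"ry": 0,"rz": 0},{"dx": 40,"dy": 0,"dz": -120,"rx": 0,"ry": 0,"rz": 0},{"dx": 80,"dy": 0,"dz": -130,"rx": 0,"ry": -0.1,"rz": 0},{"dx": 110,"dy": 0,"dz": -130,"rx": 0,"ry": -0.2,"rz": 0},{"dx": 140,"dy": 0,"dz": -130,"rx": 0,"ry": -0.3,"rz": 0},{"dx": 160,"dy": 0,"dz": -130,"rx": 0,"ry": -0.4,"rz": 0}])

```text
time: 10.62
tool_pos: [501.9, 90.7, 260.6]
orientation: [0.649, 0.648, 0.283, -0.282]
wrist_force: [1.2, -1.5, -0.5]
finger_gap: 83.4
```

```bash
python3 - <<'E'
from h import *
st(); tile(); to((505,-150,290),-60,0); to((511,-331,290),-79,0); to((511,-331,290),101,0)
E
```

```text
t 10.62 q [ 0.64  0.34 -0.58  2.01 -0.75  1.06  0.53] F [ 1.2 -1.5 -0.5] gap 83.4
top 322 [501.9 163.7] [27.6 61.8] 89.9 z 110.7
scene 270 [502.7 162.9] [28.7 65.8] 89.4 z 110.9
d [-146.6    0.5 -198.5] r [-0.417 -0.743  0.999] | grasp now [503.2  99.3 262.4] rot err deg 75.23
d [-270.8    5.2 -330.2] r [-0.552 -0.687  1.309] | grasp now [503.2  99.3 262.4] rot err deg 90.4
d [-270.8    5.2 -330.2] r [ 0.719 -0.579 -1.641] | grasp now [503.2  99.3 262.4] rot err deg 107.89
```

Request:
carry_out(moves=[{"dx": -15,"dy": 0,"dz": -30,"rx": -0.04,"ry": -0.07,"rz": 0.1},{"dx": -30,"dy": 0,"dz": -60,"rx": -0.08,"ry": -0.14,"rz": 0.2},{"dx": -45,"dy": 0,"dz": -80,"rx": -0.12,"ry": -0.22,"rz": 0.3},{"dx": -60,"dy": 0,"dz": -100,"rx": -0.16,"ry": -0.3,"rz": 0.4},{"dx": -75,"dy": 0,"dz": -120,"rx": -0.2,"ry": -0.37,"rz": 0.5},{"dx": -90,"dy": 0,"dz": -140,"rx": -0.25,"ry": -0.44,"rz": 0.6},{"dx": -105,"dy": 0,"dz": -155,"rx": -0.29,"ry": -0.52,"rz": 0.7},{"dx": -120,"dy": 0,"dz": -170,"rx": -0.33,"ry": -0.6,"rz": 0.8},{"dx": -135,"dy": 0,"dz": -185,"rx": -0.37,"ry": -0.67,"rz": 0.9},{"dx": -147,"dy": 0,"dz": -198,"rx": -0.417,"ry": -0.743,"rz": 1.0}])

```text
time: 11.55
tool_pos: [501.8, -155.7, 285.8]
orientation: [0.961, 0.277, 0.008, -0.02]
wrist_force: [-0.6, -0.8, 0.4]
finger_gap: 83.4
```

```bash
python3 - <<'E'
from h import *
st(); to((511,-331,260),-78.8,0)
E
```

```text
t 11.55 q [ 0.45  0.17 -0.28  1.88  0.01  1.09 -0.84] F [-0.6 -0.8  0.4] gap 83.4
d [-85.8 153.9  12.3] r [-0.038 -0.02   0.365] | grasp now [ 501.8 -155.4  279.8] rot err deg 21.05
```

Request:
carry_out(moves=[{"dx": -20,"dy": 35,"dz": 4,"rx": -0.02,"ry": -0.01,"rz": 0.1},{"dx": -40,"dy": 70,"dz": 8,"rx": -0.038,"ry": -0.02,"rz": 0.2},{"dx": -60,"dy": 105,"dz": 10,"rx": -0.038,"ry": -0.02,"rz": 0.3},{"dx": -75,"dy": 135,"dz": 12,"rx": -0.038,"ry": -0.02,"rz": 0.365},{"dx": -86,"dy": 154,"dz": 12,"rx": -0.038,"ry": -0.02,"rz": 0.365},{"dx": -86,"dy": 154,"dz": 12,"rx": -0.038,"ry": -0.02,"rz": 0.365},{"dx": -86,"dy": 154,"dz": 12,"rx": -0.038,"ry": -0.02,"rz": 0.365}], fingers=-0.1)

```text
time: 12.13
tool_pos: [511.6, -330.2, 264.4]
orientation: [0.995, 0.1, 0.0, -0.003]
wrist_force: [-0.5, 0.6, 0.7]
finger_gap: 46.9
```

```bash
python3 - <<'E'
from h import *
st(); to((511,-331,260),-78.8,0); to((511,-331,137),-78.8,0)
im,d=arm.get_image('scene'); c=cv2.resize(im[70:275,130:330],(585,600),interpolation=cv2.INTER_CUBIC); cv2.imwrite('pics/p1.png',c[:,:,::-1])
E
```

```text
t 12.13 q [ 0.58  0.32 -0.13  1.74  0.04  1.09 -0.94] F [-0.5  0.6  0.7] gap 46.9
d [-0.7  0.7 -1.6] r [-0.005 -0.001  0.004] | grasp now [ 511.6 -330.2  258.4] rot err deg 0.38
d [ -0.8   1.3 121.4] r [-0.005 -0.001  0.004] | grasp now [ 511.6 -330.2  258.4] rot err deg 0.38
```

View pics/p1.png

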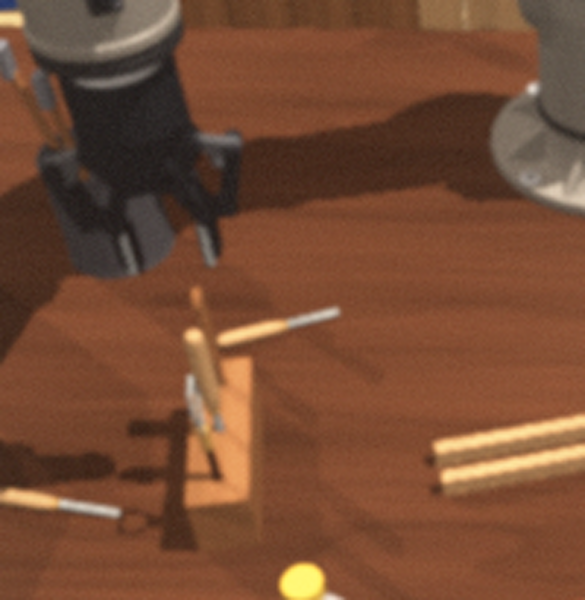

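The steel point's pale handle is in the middle hole at (200,370), between the loop tool and the spatula, and the jaws are above it across the row. Descending.

Request:
carry_out(moves=[{"dx": -0.5,"dy": 1,"dz": 25,"rx": -0.005,"ry": 0,"rz": 0.004},{"dx": -0.5,"dy": 1,"dz": 50,"rx": -0.005,"ry": 0,"rz": 0.004},{"dx": -0.5,"dy": 1,"dz": 75,"rx": -0.005,"ry": 0,"rz": 0.004},{"dx": -0.5,"dy": 1,"dz": 100,"rx": -0.005,"ry": 0,"rz": 0.004},{"dx": -0.5,"dy": 1,"dz": 120,"rx": -0.005,"ry": 0,"rz": 0.004},{"dx": -0.5,"dy": 1,"dz": 121,"rx": -0.005,"ry": 0,"rz": 0.004},{"dx": -0.5,"dy": 1,"dz": 121,"rx": -0.005,"ry": 0,"rz": 0.004}])

```text
time: 12.77
tool_pos: [512.3, -328.1, 143.7]
orientation: [0.995, 0.099, 0.0, -0.001]
wrist_force: [0.4, -0.6, 1.5]
finger_gap: 47.1
```

Request:
carry_out(moves=[{"dx": 0,"dy": 0,"dz": 0,"rx": 0,"ry": 0,"rz": 0},{"dx": 0,"dy": 0,"dz": 0,"rx": 0,"ry": 0,"rz": 0},{"dx": 0,"dy": 0,"dz": 0,"rx": 0,"ry": 0,"rz": 0},{"dx": 0,"dy": 0,"dz": 0,"rx": 0,"ry": 0,"rz": 0},{"dx": 0,"dy": 0,"dz": 0,"rx": 0,"ry": 0,"rz": 0},{"dx": 0,"dy": 0,"dz": 0,"rx": 0,"ry": 0,"rz": 0},{"dx": 0,"dy": 0,"dz": 0,"rx": 0,"ry": 0,"rz": 0},{"dx": 0,"dy": 0,"dz": 0,"rx": 0,"ry": 0,"rz": 0}], fingers=1, force=70)

```text
time: 13.43
tool_pos: [513.4, -330.2, 145.5]
orientation: [0.995, 0.099, 0.002, 0.001]
wrist_force: [-0.1, -3.5, 7.4]
finger_gap: 15.4
```

```bash
python3 - <<'E'
from h import *
st(); to((511,-331,137),-78.8,0); to((511,-331,330),-78.8,0)
E
```

```text
t 13.43 q [ 0.57  0.44 -0.13  1.85  0.07  0.85 -0.97] F [-0.1 -3.5  7.4] gap 15.4
d [-2.5  0.4  2.5] r [ 0.003 -0.004  0.002] | grasp now [ 513.4 -330.2  139.5] rot err deg 0.32
d [  -1.7    0.9 -190.5] r [ 0.003 -0.004  0.002] | grasp now [ 513.4 -330.2  139.5] rot err deg 0.32
```

Request:
carry_out(moves=[{"dx": 0,"dy": 0,"dz": -10,"rx": 0,"ry": 0,"rz": 0},{"dx": 0,"dy": 0,"dz": -25,"rx": 0,"ry": 0,"rz": 0},{"dx": 0,"dy": 0,"dz": -45,"rx": 0,"ry": 0,"rz": 0},{"dx": 0,"dy": 0,"dz": -70,"rx": 0,"ry": 0,"rz": 0},{"dx": 0,"dy": 0,"dz": -100,"rx": 0,"ry": 0,"rz": 0},{"dx": 0,"dy": 0,"dz": -130,"rx": 0,"ry": 0,"rz": 0},{"dx": 0,"dy": 0,"dz": -160,"rx": 0,"ry": 0,"rz": 0},{"dx": 0,"dy": 0,"dz": -190,"rx": 0,"ry": 0,"rz": 0},{"dx": 0,"dy": 0,"dz": -200,"rx": 0,"ry": 0,"rz": 0},{"dx": 0,"dy": 0,"dz": -200,"rx": 0,"ry": 0,"rz": 0}])

```text
time: 14.27
tool_pos: [512.9, -329.4, 347.5]
orientation: [0.995, 0.099, 0.003, 0.001]
wrist_force: [-0.0, 0.1, -0.8]
finger_gap: 15.6
```

```bash
python3 - <<'E'
from h import *
st(); to((505,-30,340),-40,0); to((457.2,350.5,340),0,0)
ims=[]
for n,c in(('top',(390,130,530,250)),('scene',(120,60,260,260))):
    im,d=arm.get_image(n); x0,y0,x1,y1=c; ims.append(cv2.resize(im[y0:y1,x0:x1],(400,571 if n=='scene' else 343),interpolation=cv2.INTER_CUBIC))
c=np.zeros((571,800,3),np.uint8); c[:343,:400]=ims[0]; c[:,400:]=ims[1]; cv2.imwrite('pics/p2.png',c[:,:,::-1])
E
```

```text
t 14.27 q [ 0.57  0.25 -0.13  1.64  0.03  1.24 -0.94] F [-0.   0.1 -0.8] gap 15.6
d [  51.1 -295.1    0.7] r [ 0.005 -0.005 -0.675] | grasp now [ 512.9 -329.4  341.5] rot err deg 38.66
d [ 7.910e+01 -6.776e+02 -5.000e-01] r [ 0.007 -0.003 -1.373] | grasp now [ 512.9 -329.4  341.5] rot err deg 78.66
```

View pics/p2.png

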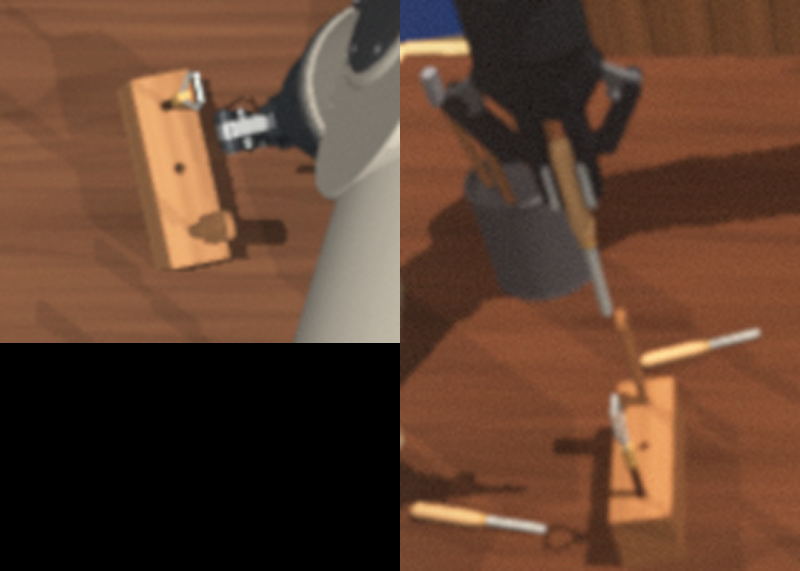

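The middle hole is empty, the steel point is held in line with the jaws, and the neighbours stand undisturbed. Carrying it to the heater.

Request:
carry_out(moves=[{"dx": 5,"dy": -30,"dz": 0,"rx": 0,"ry": 0,"rz": -0.07},{"dx": 10,"dy": -60,"dz": 0,"rx": 0,"ry": 0,"rz": -0.14},{"dx": 15,"dy": -90,"dz": 0,"rx": 0,"ry": 0,"rz": -0.2},{"dx": 20,"dy": -120,"dz": 0,"rx": 0,"ry": 0,"rz": -0.27},{"dx": 25,"dy": -150,"dz": 0,"rx": 0,"ry": 0,"rz": -0.34},{"dx": 30,"dy": -180,"dz": 0,"rx": 0,"ry": 0,"rz": -0.4},{"dx": 35,"dy": -210,"dz": 0,"rx": 0,"ry": 0,"rz": -0.47},{"dx": 42,"dy": -240,"dz": 0,"rx": 0,"ry": 0,"rz": -0.54},{"dx": 47,"dy": -270,"dz": 0,"rx": 0,"ry": 0,"rz": -0.61},{"dx": 51,"dy": -295,"dz": 0,"rx": 0,"ry": 0,"rz": -0.675}])

```text
time: 15.2
tool_pos: [503.1, -27.6, 342.5]
orientation: [0.905, 0.425, 0.0, -0.0]
wrist_force: [0.0, 0.0, -0.3]
finger_gap: 15.1
```

```bash
python3 - <<'E'
from h import *
st(); to((457.2,350.5,340),0,0)
E
```

```text
t 15.2 q [ 0.31  0.1  -0.41  1.85  0.04  1.2  -0.8 ] F [ 0.   0.  -0.3] gap 15.1
d [ 261.5 -276.9   -3.4] r [ 0.    -0.    -0.693] | grasp now [503.1 -27.6 336.5] rot err deg 39.7
```

Request:
carry_out(moves=[{"dx": 25,"dy": -26,"dz": -4,"rx": 0,"ry": 0,"rz": -0.07},{"dx": 50,"dy": -52,"dz": -4,"rx": 0,"ry": 0,"rz": -0.14},{"dx": 75,"dy": -78,"dz": -4,"rx": 0,"ry": 0,"rz": -0.2},{"dx": 100,"dy": -105,"dz": -4,"rx": 0,"ry": 0,"rz": -0.27},{"dx": 125,"dy": -132,"dz": -4,"rx": 0,"ry": 0,"rz": -0.34},{"dx": 150,"dy": -160,"dz": -4,"rx": 0,"ry": 0,"rz": -0.4},{"dx": 175,"dy": -186,"dz": -4,"rx": 0,"ry": 0,"rz": -0.47},{"dx": 200,"dy": -212,"dz": -4,"rx": 0,"ry": 0,"rz": -0.54},{"dx": 225,"dy": -238,"dz": -4,"rx": 0,"ry": 0,"rz": -0.61},{"dx": 250,"dy": -265,"dz": -4,"rx": 0,"ry": 0,"rz": -0.69}])

```text
time: 16.03
tool_pos: [460.8, 333.1, 346.4]
orientation: [0.709, 0.705, -0.0, 0.001]
wrist_force: [0.5, 0.2, -0.5]
finger_gap: 15.4
```

```bash
python3 - <<'E'
from h import *
st(); to((457.2,350.5,325),0,0); tile()
E
```

```text
t 16.03 q [-0.13  0.25 -0.73  1.7   0.18  1.25 -0.9 ] F [ 0.5  0.2 -0.5] gap 15.4
d [17.4 -3.7 15.3] r [ 0.001  0.001 -0.005] | grasp now [460.8 333.1 340.4] rot err deg 0.28
top 321 [501.9 163.6] [62.2 27.1] 0.4 z 110.6
scene 268 [503.1 163.1] [28.9 64.6] 89.5 z 110.9
```

Request:
carry_out(moves=[{"dx": 9,"dy": -2,"dz": 8,"rx": 0,"ry": 0,"rz": 0},{"dx": 17.4,"dy": -3.7,"dz": 16,"rx": 0,"ry": 0,"rz": 0},{"dx": 17.4,"dy": -3.7,"dz": 20,"rx": 0,"ry": 0,"rz": 0},{"dx": 17.4,"dy": -3.7,"dz": 20,"rx": 0,"ry": 0,"rz": 0},{"dx": 17.4,"dy": -3.7,"dz": 20,"rx": 0,"ry": 0,"rz": 0}])

```text
time: 16.55
tool_pos: [458.3, 348.6, 327.2]
orientation: [0.71, 0.704, 0.0, 0.001]
wrist_force: [-0.3, 0.6, 0.2]
finger_gap: 15.4
```

```bash
python3 - <<'E'
from h import *
st(); to((457.2,350.5,320),0,0)
ims=[]
for n,c in(('top',(110,150,230,240)),('scene',(440,100,540,200))):
    im,d=arm.get_image(n); np.savez(f'{n}3.npz',im=im,d=d); x0,y0,x1,y1=c
    print(n,'hole px',proj(n,(457.2,350.5,165)).round(1),'tip px',proj(n,(457.2,350.5,192)).round(1),'rod top',proj(n,(457.2,350.5,267)).round(1))
    ims.append(cv2.resize(im[y0:y1,x0:x1],(400,int(400*(y1-y0)/(x1-x0))),interpolation=cv2.INTER_CUBIC))
c=np.zeros((400,800,3),np.uint8); c[:ims[0].shape[0],:400]=ims[0]; c[:,400:]=ims[1]; cv2.imwrite('pics/r1.png',c[:,:,::-1])
E
```

```text
t 16.55 q [-0.16  0.28 -0.73  1.71  0.2   1.22 -0.95] F [-0.3  0.6  0.2] gap 15.4
d [ 1.9 -1.1  1.2] r [ 0.002  0.001 -0.009] | grasp now [458.3 348.6 321.2] rot err deg 0.51
top hole px [[158.7 208.9]] tip px [[154.6 208.3]] rod top [[141.8 206.3]]
scene hole px [[488.8 174.8]] tip px [[492.  166.1]] rod top [[501.6 140.2]]
```

View pics/r1.png

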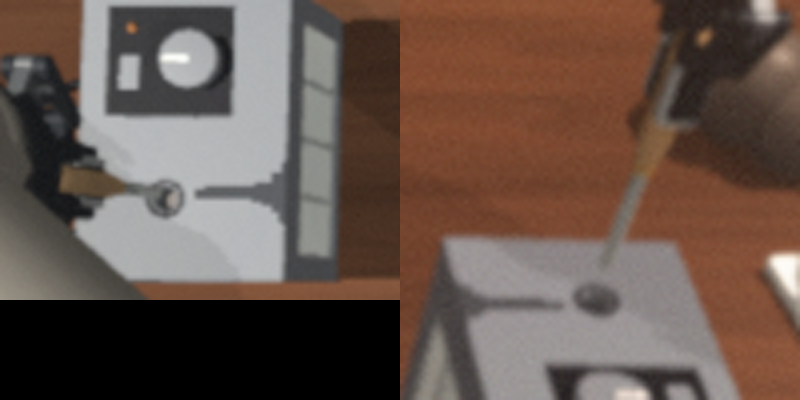

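```bash
cat > tip.py <<'E'
from h import *
def rod(k,c=(457.5,349.5),zs=range(180,275,15)):
    for n in('top','scene'):
        A=np.load(f'{n}{k}.npz'); v,u=np.mgrid[:400,:640]; P=deproj(n,np.c_[u.ravel(),v.ravel()],A['d'].ravel()).reshape(400,640,3)
        m=(np.hypot(P[...,0]-c[0],P[...,1]-c[1])<16)&(P[...,2]>176)&(P[...,2]<280)
        p,_,_,M=cam(n); 
        q=P[m]; ray=(q-p)/np.linalg.norm(q-p,axis=1)[:,None]
        print(n,len(q),'min z',q[:,2].min().round(1) if len(q) else '')
        for z in zs:
            w=abs(q[:,2]-z)<7.5
            if w.sum()>1:
                h=ray[w].mean(0); h[2]=0; h/=np.linalg.norm(h); cc=q[w].mean(0)+3.1*h
                print('  z',z,w.sum(),'axis~',cc[:2].round(1))
    return
if __name__=='__main__':
    rod(3)
    T=np.load('top3.npz')['im']; g=cv2.cvtColor(T,cv2.COLOR_RGB2GRAY); print(g[202:217,140:172])
    S=np.load('scene3.npz')['im']; g=cv2.cvtColor(S,cv2.COLOR_RGB2GRAY); print(g[155:182,480:506])
E
python3 tip.py
```

```text
Traceback (most recent call last):
  File "tip.py", line 16, in <module>
    rod(3)
    ~~~^^^
  File "tip.py", line 7, in rod
    q=P[m]; ray=(q-p)/np.linalg.norm(q-p,axis=1)[:,None]
                 ~^~
ValueError: operands could not be broadcast together with shapes (52,3) (3,3)
```

```bash
sed -i 's/p,_,_,M=cam(n)/_,_,p,M=cam(n)/' tip.py; python3 tip.py
```

```text
top 52 min z 198.3
  z 195 2 axis~ [460.1 346.1]
  z 210 11 axis~ [458.1 346. ]
  z 225 10 axis~ [459.6 346. ]
  z 240 11 axis~ [458.1 346.8]
  z 255 9 axis~ [458.1 346.9]
  z 270 9 axis~ [458.5 345.1]
scene 129 min z 195.9
  z 195 10 axis~ [461.7 345.7]
  z 210 20 axis~ [461.  346.3]
  z 225 23 axis~ [460.5 346.7]
  z 240 19 axis~ [461.1 347.1]
  z 255 23 axis~ [460.9 346.7]
  z 270 25 axis~ [461.9 346.8]
[[ 75  81  98 122 145 161 168 171 174 180 187 186 188 187 187 187 188 186
  186 184 183 185 186 186 186 185 185 185 185 184 184 185]
 [ 76  77  79  84  97 124 147 161 167 176 183 185 184 187 185 185 184 175
  166 165 167 172 181 184 186 184 183 186 185 186 186 186]
 [ 76  77  76  77  79  87 108 127 143 150 159 164 167 174 176 172 163 142
  125 126 132 141 152 168 179 186 186 185 186 185 186 184]
 [ 74  75  77  75  78  79  82  84  93  97 107 115 125 140 143 130 110 112
  120 129 139 126 116 125 164 183 185 186 185 183 182 171]
 [ 75  74  75  75  77  77  78  83  84  88  95 101 107 108 107 104  99 106
  105  98 106 117 129 121 144 175 187 185 172 162 157 133]
 [ 75  76  76  80  81  85
[... 3549 characters left out ...]
22 138 138
  134 136 137 134 134 136 136 139]
 [115 140 143 137 104  81  72  67  62  64  65  75  82  84 100 126 140 136
  137 135 139 136 136 135 138 139]
 [133 144 150 143 129 113  94  81  77  66  69  77  85  95 119 140 142 139
  141 137 140 138 136 135 136 138]
 [148 149 150 153 146 140 127 113  96  92  91  93 104 120 142 149 152 148
  142 145 140 137 136 135 137 133]
 [150 151 153 155 152 152 149 144 132 127 123 127 134 145 154 153 152 150
  152 148 143 140 138 137 138 137]
 [155 154 150 150 153 151 152 150 148 146 145 146 148 150 153 152 151 152
  151 152 148 146 143 140 141 138]
 [152 154 151 152 152 151 152 152 153 151 154 154 151 154 150 154 150 153
  152 152 152 152 151 145 145 143]]
```

```bash
python3 - <<'E'
from h import *
z=np.arange(190,270,1.)
def at(n,x,y,axis,val):
    q=proj(n,np.c_[np.full(len(z),x),np.full(len(z),y),z]); o=np.argsort(q[:,axis]); return np.interp(val,q[o,axis],q[o,1-axis])
T=cv2.cvtColor(np.load('top3.npz')['im'],cv2.COLOR_RGB2GRAY).astype(float);S=cv2.cvtColor(np.load('scene3.npz')['im'],cv2.COLOR_RGB2GRAY).astype(float)
for c in range(146,154): # rod rows in top: dark dip
    print('top col',c,T[200:212,c].astype(int))
for x,y in((457.2,350.5),(458.3,348.6),(459.5,346.5)):
    print((x,y),'top row@150',at('top',x,y,0,150).round(2),'scene col@156',at('scene',x,y,1,156).round(2),'@164',at('scene',x,y,1,164).round(2),'tip193 px',proj('top',(x,y,193)).round(1),proj('scene',(x,y,193)).round(1))
for r,a,sg in((156,490,1),(157,490,1),(158,490,1),(162,486,-1),(163,486,-1),(164,486,-1),(165,486,-1)):
    p=S[r,a:a+12]; w=np.clip(sg*(p-np.median(S[r,480:506])),4,None)-4; print('scene',r,((w*np.arange(a,a+12)).sum()/w.sum()).round(2))
E
```

```text
top col 146 [179 174 168 147 108  82  78  90 129 169 174 174]
top col 147 [181 174 171 161 127  84  83  96 132 169 173 174]
top col 148 [184 179 174 167 143  93  84  97 134 169 173 174]
top col 149 [185 185 180 176 150  97  88  93 127 169 173 174]
top col 150 [187 185 187 183 159 107  95  90 126 168 172 172]
top col 151 [186 188 186 185 164 115 101 102 122 162 172 173]
top col 152 [187 186 188 184 167 125 107 111 125 155 169 172]
top col 153 [186 187 187 187 174 140 108 110 119 131 142 152]
(457.2, 350.5) top row@150 207.56 scene col@156 495.77 @164 492.8 tip193 px [[154.4 208.2]] [[492.1 165.8]]
(458.3, 348.6) top row@150 206.9 scene col@156 495.16 @164 492.2 tip193 px [[155.3 207.7]] [[491.4 166.1]]
(459.5, 346.5) top row@150 206.17 scene col@156 494.48 @164 491.53 tip193 px [[156.3 207.2]] [[490.6 166.4]]
scene 156 495.08
scene 157 494.74
scene 158 494.58
scene 162 491.94
scene 163 491.38
scene 164 490.94
scene 165 490.72
```

Request:
carry_out(moves=[{"dx": 1.5,"dy": -0.8,"dz": 4,"rx": 0.002,"ry": 0,"rz": 0},{"dx": 3,"dy": -1.6,"dz": 10,"rx": 0.002,"ry": 0,"rz": 0},{"dx": 3,"dy": -1.6,"dz": 16,"rx": 0.002,"ry": 0,"rz": 0},{"dx": 3,"dy": -1.6,"dz": 20,"rx": 0.002,"ry": 0,"rz": 0},{"dx": 3,"dy": -1.6,"dz": 20,"rx": 0.002,"ry": 0,"rz": 0},{"dx": 3,"dy": -1.6,"dz": 20,"rx": 0.002,"ry": 0,"rz": 0}])

```text
time: 17.15
tool_pos: [456.5, 352.3, 307.4]
orientation: [0.71, 0.704, -0.0, 0.0]
wrist_force: [-0.2, 0.2, 0.2]
finger_gap: 15.3
```

```bash
python3 - <<'E'
from h import *
from tip import rod
st(); to((457.2,350.5,300),0,0)
ims=[]
for n,c in(('top',(140,190,180,230)),('scene',(470,145,510,185))):
    ar=[arm.get_image(n) for _ in range(4)]; im=np.mean([a[0] for a in ar],0).astype(np.uint8); d=ar[0][1]; np.savez(f'{n}4.npz',im=im,d=d); x0,y0,x1,y1=c
    ims.append(cv2.resize(im[y0:y1,x0:x1],(400,400),interpolation=cv2.INTER_CUBIC))
rod(4,(457.5,349.5),range(180,260,20))
cv2.imwrite('pics/r2.png',np.hstack(ims)[:,:,::-1])
E
```

```text
t 17.15 q [-0.17  0.3  -0.73  1.74  0.21  1.19 -0.97] F [-0.2  0.2  0.2] gap 15.3
d [-1.8  0.7  1.4] r [-0.     0.    -0.008] | grasp now [456.5 352.3 301.4] rot err deg 0.45
top 72 min z 177.6
  z 180 5 axis~ [457.5 349.9]
  z 200 10 axis~ [455.6 350.9]
  z 220 6 axis~ [457.2 350.6]
  z 240 6 axis~ [456.1 350. ]
scene 179 min z 179.2
  z 180 12 axis~ [459.1 350.2]
  z 200 18 axis~ [458.8 350.4]
  z 220 18 axis~ [458.6 350.9]
  z 240 21 axis~ [458.5 350.5]
```

View pics/r2.png

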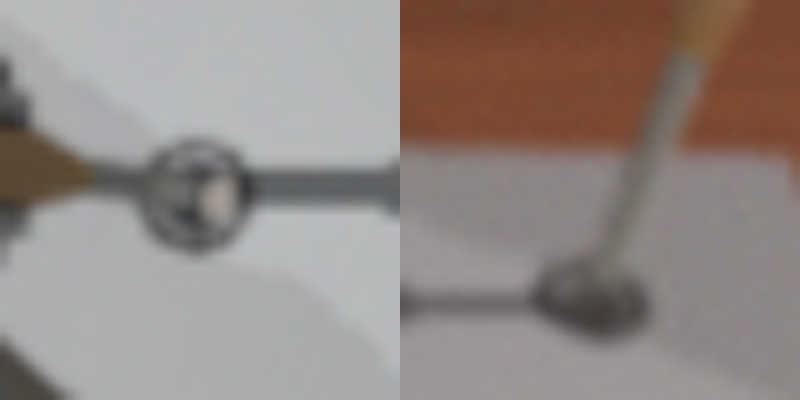

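The tip sits within about 1–2 mm of the ring centre in both views, slightly to +x. Nudging −0.8 mm in x and descending.

Request:
carry_out(moves=[{"dx": 0,"dy": -0.8,"dz": 2,"rx": 0,"ry": 0,"rz": 0},{"dx": 0,"dy": -0.8,"dz": 5,"rx": 0,"ry": 0,"rz": 0},{"dx": 0,"dy": -0.8,"dz": 8,"rx": 0,"ry": 0,"rz": 0},{"dx": 0,"dy": -0.8,"dz": 11,"rx": 0,"ry": 0,"rz": 0},{"dx": 0,"dy": -0.8,"dz": 14,"rx": 0,"ry": 0,"rz": 0},{"dx": 0,"dy": -0.8,"dz": 14,"rx": 0,"ry": 0,"rz": 0}])

```text
time: 18.05
tool_pos: [455.6, 352.2, 293.0]
orientation: [0.71, 0.704, -0.0, 0.0]
wrist_force: [-0.5, -0.7, -0.5]
finger_gap: 15.2
```

```bash
python3 - <<'E'
from h import *
st(); to((456.2,352.3,272),0,0)
E
```

```text
t 18.05 q [-0.18  0.31 -0.73  1.75  0.22  1.16 -0.98] F [-0.5 -0.7 -0.5] gap 15.2
d [ 0.1  0.6 15. ] r [-0.     0.001 -0.008] | grasp now [455.6 352.2 287. ] rot err deg 0.45
```

Request:
carry_out(moves=[{"dx": 0,"dy": 0,"dz": 3,"rx": 0,"ry": 0,"rz": 0},{"dx": 0,"dy": 0,"dz": 6,"rx": 0,"ry": 0,"rz": 0},{"dx": 0,"dy": 0,"dz": 9,"rx": 0,"ry": 0,"rz": 0},{"dx": 0,"dy": 0,"dz": 11,"rx": 0,"ry": 0,"rz": 0},{"dx": 0,"dy": 0,"dz": 11,"rx": 0,"ry": 0,"rz": 0}])

```text
time: 18.47
tool_pos: [455.7, 352.3, 282.2]
orientation: [0.71, 0.704, -0.0, 0.0]
wrist_force: [-0.3, 0.2, -0.7]
finger_gap: 15.8
```

Request:
carry_out(moves=[{"dx": 0,"dy": 0,"dz": 1,"rx": 0,"ry": 0,"rz": 0},{"dx": 0,"dy": 0,"dz": 2,"rx": 0,"ry": 0,"rz": 0},{"dx": 0,"dy": 0,"dz": 2,"rx": 0,"ry": 0,"rz": 0}])

```text
time: 18.72
tool_pos: [455.8, 352.4, 280.7]
orientation: [0.71, 0.704, 0.0, 0.0]
wrist_force: [-0.1, -0.4, 0.0]
finger_gap: 15.7
```

Request:
carry_out(moves=[{"dx": 0,"dy": 0,"dz": 1,"rx": 0,"ry": 0,"rz": 0},{"dx": 0,"dy": 0,"dz": 2,"rx": 0,"ry": 0,"rz": 0},{"dx": 0,"dy": 0,"dz": 3,"rx": 0,"ry": 0,"rz": 0},{"dx": 0,"dy": 0,"dz": 3,"rx": 0,"ry": 0,"rz": 0}])

```text
time: 19.05
tool_pos: [455.9, 352.5, 277.8]
orientation: [0.71, 0.704, 0.0, 0.0]
wrist_force: [-0.4, -0.2, 2.8]
finger_gap: 15.7
```

Request:
carry_out(moves=[{"dx": 0,"dy": 0,"dz": 1,"rx": 0,"ry": 0,"rz": 0},{"dx": 0,"dy": 0,"dz": 2,"rx": 0,"ry": 0,"rz": 0},{"dx": 0,"dy": 0,"dz": 2,"rx": 0,"ry": 0,"rz": 0}])

```text
time: 19.3
tool_pos: [455.9, 352.5, 275.7]
orientation: [0.71, 0.704, 0.0, 0.0]
wrist_force: [0.6, -0.1, 3.1]
finger_gap: 15.4
```

Request:
carry_out(moves=[{"dx": 0,"dy": 0,"dz": 1,"rx": 0,"ry": 0,"rz": 0},{"dx": 0,"dy": 0,"dz": 2,"rx": 0,"ry": 0,"rz": 0},{"dx": 0,"dy": 0,"dz": 2,"rx": 0,"ry": 0,"rz": 0}])

```text
time: 19.55
tool_pos: [455.9, 352.5, 273.8]
orientation: [0.71, 0.704, 0.0, 0.0]
wrist_force: [0.5, 0.7, 3.9]
finger_gap: 15.5
```

Request:
carry_out(moves=[{"dx": 0,"dy": 0,"dz": 1,"rx": 0,"ry": 0,"rz": 0},{"dx": 0,"dy": 0,"dz": 1.5,"rx": 0,"ry": 0,"rz": 0},{"dx": 0,"dy": 0,"dz": 1.5,"rx": 0,"ry": 0,"rz": 0}])

```text
time: 19.8
tool_pos: [456.1, 352.9, 273.1]
orientation: [0.71, 0.704, 0.001, 0.0]
wrist_force: [-3.1, -0.0, 12.7]
finger_gap: 15.4
```

Request:
carry_out(moves=[{"dx": 0,"dy": 0,"dz": 0.5,"rx": 0,"ry": 0,"rz": 0},{"dx": 0,"dy": 0,"dz": 0.5,"rx": 0,"ry": 0,"rz": 0},{"dx": 0,"dy": 0,"dz": 0.5,"rx": 0,"ry": 0,"rz": 0}])

```text
time: 20.05
tool_pos: [456.1, 353.0, 272.9]
orientation: [0.71, 0.704, 0.001, 0.0]
wrist_force: [-0.9, -0.2, 15.9]
finger_gap: 15.6
```

The force jumped at about 273 mm after some 5 mm of sprung travel, so the button is on its hard stop. Holding, then checking everything.

Request:
carry_out(moves=[{"dx": 0,"dy": 0,"dz": 0,"rx": 0,"ry": 0,"rz": 0},{"dx": 0,"dy": 0,"dz": 0,"rx": 0,"ry": 0,"rz": 0},{"dx": 0,"dy": 0,"dz": 0,"rx": 0,"ry": 0,"rz": 0},{"dx": 0,"dy": 0,"dz": 0,"rx": 0,"ry": 0,"rz": 0},{"dx": 0,"dy": 0,"dz": 0,"rx": 0,"ry": 0,"rz": 0},{"dx": 0,"dy": 0,"dz": 0,"rx": 0,"ry": 0,"rz": 0}])

```text
time: 20.55
tool_pos: [456.1, 353.0, 272.9]
orientation: [0.71, 0.704, 0.001, 0.0]
wrist_force: [-1.7, -1.0, 16.1]
finger_gap: 15.4
```

```bash
python3 - <<'E'
from h import *
st(); tile(); im,d=arm.get_image('scene'); cv2.imwrite('pics/end.png',im[:,:,::-1]); st()
E
```

```text
t 20.55 q [-0.18  0.33 -0.72  1.78  0.24  1.12 -0.99] F [-1.7 -1.  16.1] gap 15.4
top 322 [501.9 163.7] [62.3 26.9] 0.9 z 110.4
scene 266 [503.4 162.8] [65.  28.3] 0.4 z 110.9
t 20.7 q [-0.18  0.33 -0.72  1.78  0.24  1.12 -0.99] F [-1.8 -0.6 16.4] gap 15.2
```

View pics/end.png

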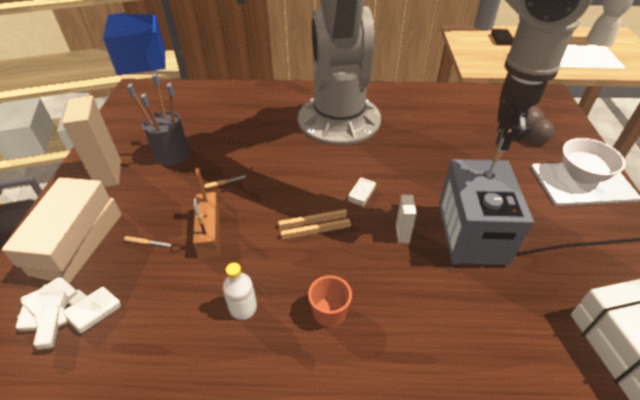

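The tile stands at (405,218) facing the grille, and the steel point is in the reset opening at (490,175). The pot, the bottle and the other tools are where they started. Handing in.

```bash
python3 -c "
from h import *
print(arm.job_done())"
```

```text
the job is handed in; nothing more can be done
None
```

I handed the job in at about 20.7 s of the 58 s allowed. The tile is standing in front of the heater, and the arm is still gripping the steel point and holding the reset button down.

- **Tile:** It stands on a short edge with a broad face towards the grille, square to within about 1°. It is centred to about 1 mm, with its centre about 105 mm from the grille and its near face about 91 mm. Its top is at 110.5 mm, and it had not moved since I let go of it.
- **Reset button:** I took the steel point from the middle hole of the block and put it down through the opening. The button first resisted at about 3 N, moved about 5 mm, and then the force jumped at the hard stop. The push was holding steady at about 16 N, with a 70 N grip.
- **Other things:** In the last picture the spatula, loop tool, pot and bottle are where they started.

**Disagreements:** The two cameras differed by up to about 2 mm on the tip and by about 1 mm on the hole, and my reading of where the tip was off centre varied by 1–2 mm. The opening leaves 4 mm all round, and the tip went in without touching the rim. I could not read the button's travel directly, so "fully down" is judged from the force and the distance moved.

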